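# Slide the loaded sample tray from the rig base up onto the scale pan

### The arm

A 6-joint arm with a two-finger parallel gripper is mounted at the origin on the work surface. World frame = base frame: x ahead of the robot, y to its left, z up, the work surface at z = 0. Lengths are in m, angles in degrees, forces in N, time in s.
With the tool pointing down it reaches from about 0.35 to 0.725 m from the base axis. Payload 6 kg.
Tool frame: the origin (TCP) lies on the front face of the gripper's body, between the roots of the fingers; the fingertips stand 73 mm ahead of it and the grasp point (between the pads) lies 54 mm ahead of it; z points along the fingers, y is the line along which they close (so a half turn about z gives the same grasp; the last joint's range is limited). The gripper opens to 85 mm and grips with 20 to 120 N. Pads are 22 mm wide; open, the fingers measure 114 mm over their backs; the gripper's body (76 mm by 85 mm) begins 54 mm behind the grasp point. The pads swing forward as they close: fully open they stand 13 mm farther back than shut.
Start: joints at [-56.797, 2.303, 4.859, 0, -92.561, -19.12], TCP at [0.146, -0.582, 0.304] pointing down, gripper open.
Joint ranges: [-146.85, 146.85], [-73.84, 115.35], [-62.03, 85.46], [-188.31, 113.3], [-161.28, -10.13], [-171.36, 171.36]. Speed limits (degrees/s): [147.25, 147.25, 172.46, 180, 180, 180].

### API

Orientations are given as [roll, pitch, yaw] about the fixed x, y, z axes, in that order (R = Rz(yaw) Ry(pitch) Rx(roll)).
In Python, from station import monitor, eyes, ticket gives the robot as it stands.
- The arm moves only by the tool carry_out, never from a script. Its argument "moves" is a list of rows, each an object of numbers: "x", "y", "z": the shift along the tool's x, y, z in units of 0.05 m (1.0 is 0.05 m); "turn": the turn about the tool's z in units of 0.08 rad (1.0 is 0.08 rad). In form: [{"x": .., "y": .., "z": .., "turn": ..}, ...]. A call has 1 to 12 rows; each row shifts and turns the commanded pose from where the row before left it, along the tool's axes as they then stand; what a row does not reach is not made up. A row lasts 1/10 s, in which the tool goes at most 50 mm and 8.59 degrees, less where a joint would pass 70% of its speed; a pose out of reach is approached as far as the arm can. A call with a number of a shift or a turn outside -1 to 1 is refused whole. A call with a gripper value outside its range is refused whole. "hand" is the opening, from 0 (shut) to 1 (fully open), set as the call begins (left out, the last holds). The fingers move at their own pace and stop on an object; "force" is the grip in N (left out, the last holds). Time passes only in rows, so rows that do not move let the fingers close. It gives the time, the measured TCP pose, the force, the opening and the grip force at its end, in the units of the state.
- monitor.get_state(): the state, without advancing time (a new reading comes with each control period).
- eyes.get_image(name): name is "scene" or "top" or "wrist"; returns the picture (420x560x3 uint8, blue, green, red); there is no depth.
- eyes.camera_params(name): a dict with "K" (3x3 intrinsics, pixels), "R" (3x3) and "t" (3): a world point X has camera coordinates R X + t. Camera axes: x right, y down, z forward; pixel columns grow to the right and rows downward; lengths in m; the calibration is good to about 2 mm. A picture is of the moment at which its call begins: read the wrist's pose just before it. camera_params takes no time and is no camera call; for the wrist camera it gives the pose at the moment of the call.
- ticket.finish_job(): hands the job in; it is judged then, once.
The state is a dict: "time_s": time; "q": joint angles; "joint_vel": joint speeds; "effort": joint torques, N m; "ee_pos": TCP position; "ee_rot": TCP orientation; "wrist_force": force on the tool from outside, world axes, zero at the start; "torque": the same for the moment, N m; "width": opening from 0.0 (shut) to 1.0 (fully open); "grasp_force": force on a finger pad.
Only numpy, scipy, OpenCV 4.12 (cv2) and the standard library are available. Lean on these libraries where they do the work, as an engineer would, in place of code of your own. Each camera call takes 0.05 s, during which the arm holds its last target. There are 200 camera calls.

### The job

Take the loaded sample tray by its handle and slide it from the rig's beige base, up over the edge of the bench scale's pan and on until its front end is flush against the stop bar on the pan, with the cylinder and both bottles in it still standing. Slide it, nearly level, do not pick it up, and be gentle: it is a 2 kg scale, and load, push and bumps together must never put more than 20 N on it. Let go with the tray wholly on the pan, ready to be weighed, and leave everything else where it is.

Things in the scene. Friction and masses are not known exactly. Their poses are not given: they have to be found in the camera images.
- tray_mid (a point): Centre of the loaded stainless sample tray: 240 mm long (its y axis) by 160 mm wide, flat underside, low walls; this point lies 11 mm above the underside. Its +y axis points to its front end, the end towards the scale. About 0.66 kg in all with its load (can be a fifth more or less)
- front_bar (a point): Middle of the blue handle bar over the tray's front end: a round bar 10 mm thick, straight for 100 mm along the tray's x axis, 95 mm ahead of the tray's centre (25 mm behind its front end) and 70 mm above its underside. Free space all round it; the nearest load stands 70 mm behind it
- rear_bar (a point): Middle of the same blue bar over the tray's rear end (95 mm behind the centre, 70 mm above the underside); the measuring cylinder stands about 20 mm in front of it, so there is little room
- tray_nose (a point): Middle of the lower front edge of the tray, on its underside (120 mm ahead of the centre)
- tray_tail (a point): Middle of the lower rear edge of the tray, on its underside (120 mm behind the centre)
- cylinder_mid (a point): Middle of the tall clear measuring cylinder with a blue foot that stands loose in the rear half of the tray: 195 mm tall, foot 60 mm across, tube 27 mm; this point is 98 mm above its foot
- bottle_a_mid (a point): Middle of the amber sample bottle with a black cap that stands loose in the tray: 42 mm across, 82 mm tall
- bottle_b_mid (a point): Middle of the amber sample bottle with a white cap that stands loose in the tray beside the other: 42 mm across, 82 mm tall
- base_edge (a point): Middle of the upper edge of the rig's thick beige base plate where it faces the scale; the plate's top is 40 mm above the bench and stretches 220 mm to either side along its x axis and back along -y. The tray starts on it. Fixed
- pan (a point): Centre of the top of the steel pan of the bench scale that stands beside the base plate; the pan is 240 mm (x) by 330 mm (y, which points away from the base plate). Fixed, does not give; the scale's low console lies on its -x side
- pan_edge (a point): Middle of the pan's near upper edge (165 mm from the pan's centre). Between it and the base plate's edge is an open gap of 8 to 20 mm, and it stands 4 to 9 mm higher than the base plate's top: an upward step for the tray
- stop_slots (a point): Middle of the adjusting range of the stop bar, on the pan's top, 112.5 mm from the pan's centre in +y. The bar (aluminium, rubber face, 200 mm along the pan's x axis, 12 mm thick, top 27 mm and two black thumbscrews 39 mm above the pan) is clamped across the pan with its near face up to 33 mm before or beyond this point. Where exactly is not measured: find it by sight or touch. It does not give
- wash_bottle: White wash bottle with an orange band on the rig base, 72 mm across; origin under its centre. Leave alone
- beaker: Glass beaker on the rig base, 70 mm across, 92 mm tall; origin under its centre. Leave alone
- spare_bottle: Another amber bottle, on the bench, 42 mm across, 82 mm tall; origin under its centre. Leave alone
- cap_box: Small open grey box on the bench, 90 by 120 by 45 mm; origin under its centre. Leave alone
- weight: Brass weight on the bench, 38 mm across, 45 mm tall; origin under its centre. Leave alone
- screwdriver: Screwdriver lying on the bench, 200 mm long along its x axis. Leave alone
Not all that is in view belongs to the job. There is more than one size of the part that bears cylinder_mid; the job needs the smaller.

How it is judged:
By the outcome, as a careful person would: the job done as asked, in the order asked, and still so for the second after the job is handed in, with the robot touching nothing.
It also fails if it takes over 56 s, if anything falls off the work surface, if the arm or the gripper's body presses on something with over 40 N, if the wrist force passes 120 N, or if a joint passes its speed limit or range.

## Working session

There is one attempt and no reset: what is moved stays moved. The work goes in short steps, Python scripts to look and compute and a tool call to move; the robot and the scene stay as the last step left them, time stands still between calls to the robot, and variables do not carry over. Pictures are saved under pics/ and viewed, at most 10 in all, crops included, and the job is handed in when it is done.

Besides the shell and the picture viewer there is one more tool, called after "Request:" as a command line: name --argument value ..., lists and objects as JSON in quotes. carry_out: Moves the arm, as the interface text tells. Its arguments: {"type":"object","properties":{"moves":{"type":"array"},"hand":{"type":"number"},"force":{"type":"number"}},"required":["moves"]}

```bash
mkdir -p pics; python3 - <<'E'
from station import monitor, eyes
import cv2,numpy as np
s=monitor.get_state(); print({k:np.round(v,3).tolist() for k,v in s.items()})
for n in("scene","top"):
    im=eyes.get_image(n); cv2.imwrite(f"pics/{n}0.png",im)
    np.savez(f"{n}.npz",**eyes.camera_params(n))
    p=eyes.camera_params(n);print(n,np.round(p["K"],1).tolist(),np.round(p["R"],3).tolist(),np.round(p["t"],3).tolist())
    cv2.imwrite(f"pics/{n}1.png",cv2.resize(im,(800,600),interpolation=cv2.INTER_CUBIC))
E
```

```text
{'time_s': 0.0, 'q': [-56.795, 2.336, 4.803, -0.027, -92.562, -19.119], 'joint_vel': [-0.021, 0.001, -0.0, 0.014, 0.049, 0.045], 'effort': [-0.001, -36.821, 34.742, 6.932, -0.005, -0.0], 'ee_pos': [0.146, -0.582, 0.303], 'ee_rot': [179.902, -0.005, -165.913], 'wrist_force': [-0.063, 0.12, -0.508], 'torque': [0.026, -0.007, -0.016], 'grasp_force': 0.0, 'width': 0.999}
scene [[405.2, 0.0, 283.2], [0.0, 405.2, 212.0], [0.0, 0.0, 1.0]] [[-0.21, 0.978, 0.003], [0.548, 0.12, -0.828], [-0.81, -0.172, -0.561]] [0.002, -0.166, 1.585]
top [[398.7, 0.0, 279.9], [0.0, 398.7, 204.0], [0.0, 0.0, 1.0]] [[-0.025, -1.0, 0.006], [-0.991, 0.024, -0.134], [0.134, -0.01, -0.991]] [0.081, 0.463, 1.398]
```

View pics/top1.png

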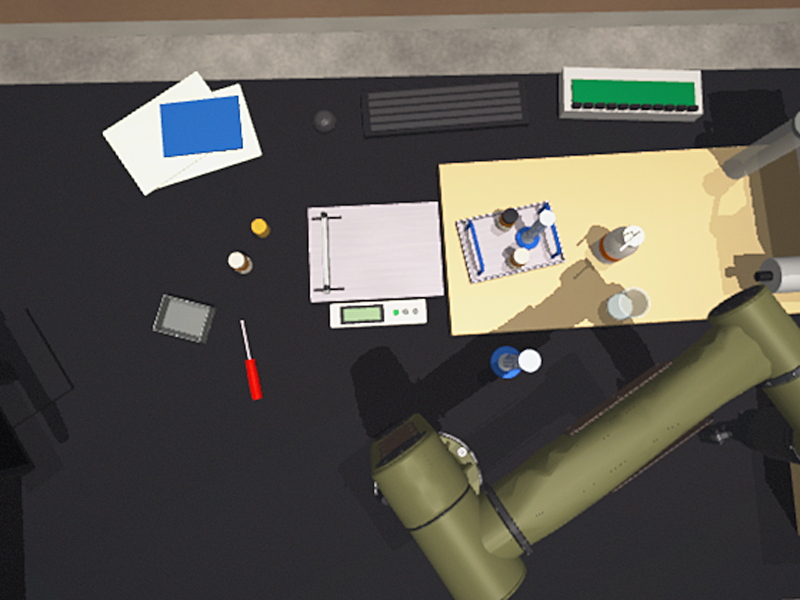

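View pics/scene1.png

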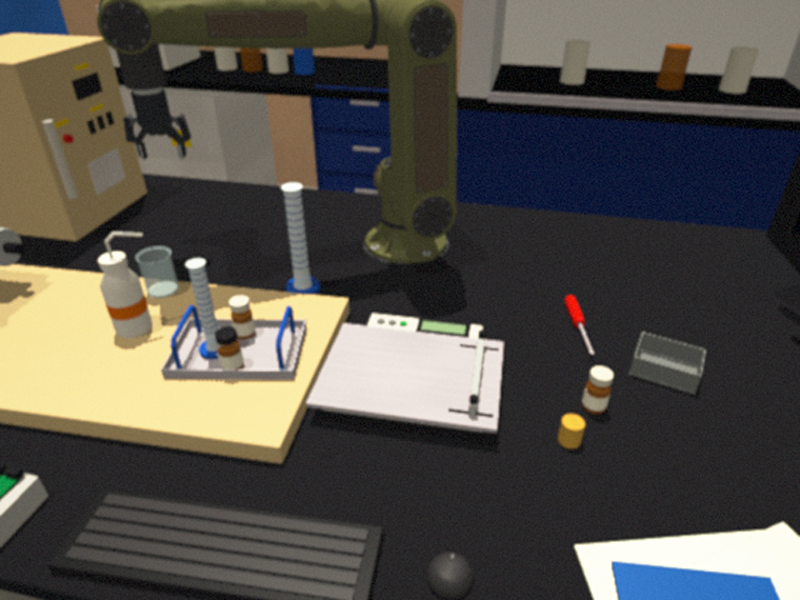

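Cylinders: one in the tray (top ~(530,238)) and one on the bench (~(510,362)). The one in the tray is shorter and is the one meant; the bench one is the larger. I'll confirm this in an enlarged crop.

```bash
python3 - <<'E'
import cv2
im=cv2.imread("pics/top0.png")[130:280,205:405]
cv2.imwrite("pics/c1.png",cv2.resize(im,(800,600),interpolation=cv2.INTER_CUBIC))
im=cv2.imread("pics/scene0.png")[120:310,110:363]
cv2.imwrite("pics/c2.png",cv2.resize(im,(799,600),interpolation=cv2.INTER_CUBIC))
E
```

```text
(no output)
```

View pics/c1.png

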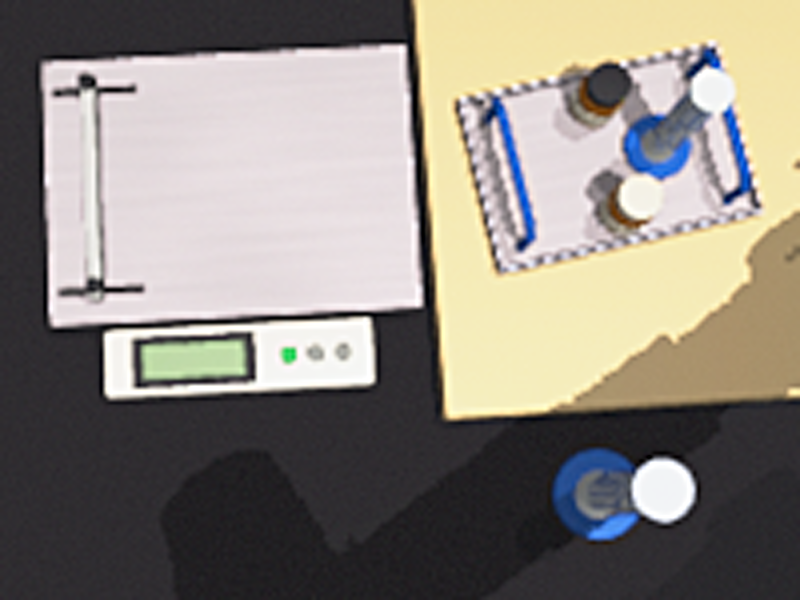

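View pics/c2.png

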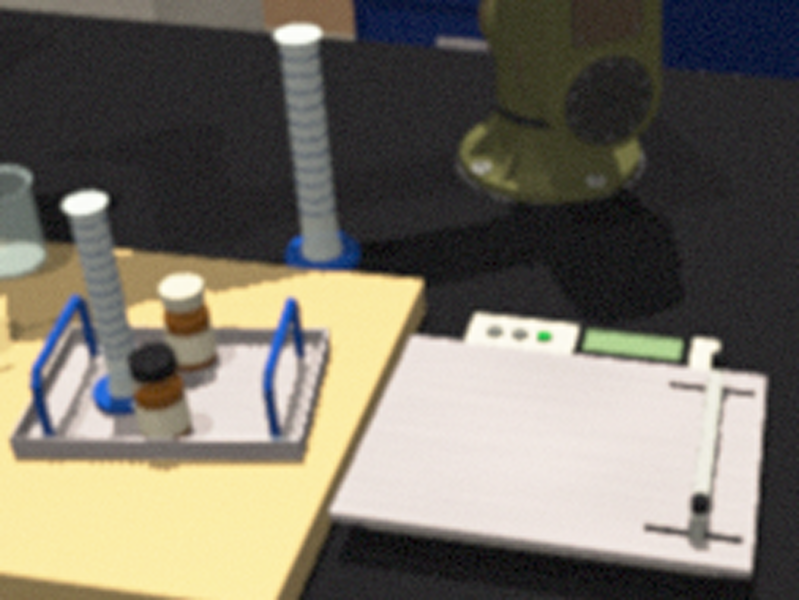

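The crop shows that the tray's cylinder (foot at c1 (657,147)) is clearly smaller than the one on the bench (600,495), so the tray's is the one for the job. The front bar runs (494,103)–(527,245), and the stop bar is near x≈90 on the pan.

```bash
cat > h.py <<'E'
import numpy as np
P={n:dict(np.load(f"{n}.npz")) for n in("top","scene")}
def ray(n,uv,z):
    p=P[n];C=-p["R"].T@p["t"];d=p["R"].T@np.linalg.inv(p["K"])@np.array([uv[0],uv[1],1.])
    return C+d*(z-C[2])/d[2]
def top(c,z): return ray("top",((c[0]+.5)/4-.5+205,(c[1]+.5)/4-.5+130),z)
def scn(c,z): return ray("scene",((c[0]+.5)*253/799-.5+110,(c[1]+.5)*190/600-.5+120),z)
E
python3 - <<'E'
from h import *
r=lambda v:np.round(v*1000,1).tolist()
pts={"pan":([(40,62),(408,44),(424,308),(51,327)],.046),"base":([(413,0),(445,418)],.04),
"fbar":([(494,103),(527,245)],.113),"rbar":([(712,60),(737,190)],.113),"traycorners":([(457,97),(713,43),(760,210),(500,272)],.06),
"stopnear":([(97,90),(103,290)],.073)}
for k,(l,z) in pts.items():
    q=np.array([top(c,z) for c in l]);print(k,[r(x[:2]) for x in q],"mean",r(q.mean(0)[:2]),"ang01",np.degrees(np.arctan2(*(q[1]-q[0])[[1,0]])).round(1))
S={"fbar":([(292,303),(268,378)],.113),"rbar":([(78,300),(37,373)],.113),"pan":([(768,374),(412,340),(332,518),(750,573)],.046),"stopnear":([(710,385),(690,497)],.073),"base":([(425,282),(280,600)],.04)}
print("scene")
for k,(l,z) in S.items():
    q=np.array([scn(c,z) for c in l]);print(k,[r(x[:2]) for x in q],"mean",r(q.mean(0)[:2]),"ang01",np.degrees(np.arctan2(*(q[1]-q[0])[[1,0]])).round(1))
E
```

```text
pan [[683.4, 300.3], [692.5, -32.9], [451.0, -38.8], [442.0, 291.4]] mean [567.2, 130.0] ang01 -88.4
base [[735.6, -39.3], [353.5, -54.4]] mean [544.5, -46.9] ang01 -177.7
fbar [[618.5, -99.4], [494.2, -122.3]] mean [556.4, -110.9] ang01 -169.5
rbar [[652.1, -289.2], [537.5, -303.8]] mean [594.8, -296.5] ang01 -172.8
traycorners [[638.4, -73.8], [682.8, -305.9], [529.5, -338.5], [479.5, -105.7]] mean [582.6, -206.0] ang01 -79.2
stopnear [[648.8, 245.9], [470.1, 242.1]] mean [559.4, 244.0] ang01 -178.8
scene
fbar [[518.5, -121.2], [623.2, -100.4]] mean [570.8, -110.8] ang01 11.2
rbar [[554.5, -306.4], [657.1, -285.9]] mean [605.8, -296.1] ang01 11.3
pan [[442.8, 294.6], [461.8, -32.9], [699.7, -24.5], [688.3, 298.6]] mean [573.1, 134.0] ang01 -86.7
stopnear [[504.5, 247.1], [645.7, 247.0]] mean [575.1, 247.0] ang01 -0.1
base [[357.1, -52.0], [782.3, -34.9]] mean [569.7, -43.4] ang01 2.3
```

Request:
carry_out --moves '[{"x":-0.43,"y":0.3},{"x":-0.43,"y":0.3},{"x":-0.43,"y":0.3},{"x":-0.43,"y":0.3},{"x":-0.43,"y":0.3},{"x":-0.43,"y":0.3},{"x":-0.43,"y":0.3},{"x":-0.43,"y":0.3},{"x":-0.43,"y":0.3},{"x":-0.43,"y":0.3},{"x":-0.43,"y":0.3},{"x":-0.43,"y":0.3}]' --hand 0.7

```text
validation failed for argument at $.mo...
```

Request:
carry_out --moves '[{"x":-0.43,"y":0.3},{"x":-0.43,"y":0.3},{"x":-0.43,"y":0.3},{"x":-0.43,"y":0.3},{"x":-0.43,"y":0.3},{"x":-0.43,"y":0.3},{"x":-0.43,"y":0.3},{"x":-0.43,"y":0.3},{"x":-0.43,"y":0.3},{"x":-0.4,"y":0.3},{"x":-0.2,"y":0.1,"turn":0.7},{}]'

```text
validation failed for argument at $.mo...
```

```bash
python3 - <<'E'
from station import monitor, eyes
import cv2,numpy as np
s=monitor.get_state(); print(s["time_s"],np.round(s["ee_pos"],4),np.round(s["ee_rot"],2),np.round(s["wrist_force"],2),s["width"])
p=eyes.camera_params("wrist");im=eyes.get_image("wrist");np.savez("wrist.npz",**p)
cv2.imwrite("pics/w0.png",cv2.resize(im,(800,600),interpolation=cv2.INTER_CUBIC))
E
```

```text
0.1 [ 0.1461 -0.5818  0.303 ] [ 179.91   -0.   -165.91] [-0.5  -0.39  0.41] 1.001405088873038
```

View pics/w0.png

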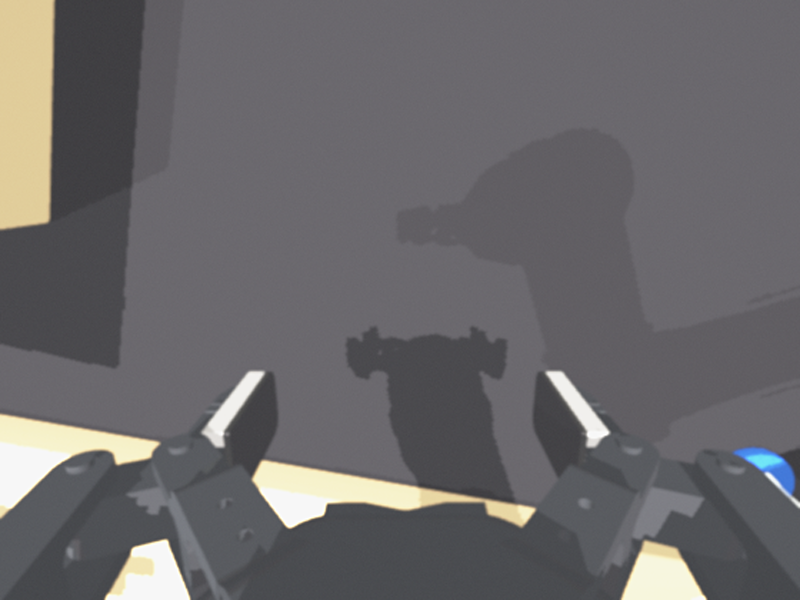

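The moves were refused, probably because every key must be given. The picture shows only the start pose (fingers over the dark bench).

Request:
carry_out --moves '[{"x":-0.43,"y":0.3,"z":0,"turn":0},{"x":-0.43,"y":0.3,"z":0,"turn":0},{"x":-0.43,"y":0.3,"z":0,"turn":0},{"x":-0.43,"y":0.3,"z":0,"turn":0},{"x":-0.43,"y":0.3,"z":0,"turn":0},{"x":-0.43,"y":0.3,"z":0,"turn":0},{"x":-0.43,"y":0.3,"z":0,"turn":0},{"x":-0.43,"y":0.3,"z":0,"turn":0},{"x":-0.43,"y":0.3,"z":0,"turn":0},{"x":-0.43,"y":0.3,"z":0,"turn":0},{"x":-0.43,"y":0.3,"z":0,"turn":0},{"x":-0.43,"y":0.3,"z":0,"turn":0}]' --hand 0.7

```text
time_s: 1.35
ee_pos: [0.353, -0.3436, 0.3037]
ee_rot: [180.0, -0.0, -165.9]
wrist_force: [1.1, -0.8, 0.1]
width: 0.699
grasp_force: 0.0
```

Request:
carry_out --moves '[{"x":-0.5,"y":0.33,"z":0,"turn":0},{"x":-0.5,"y":0.33,"z":0,"turn":0},{"x":-0.5,"y":0.33,"z":0,"turn":0},{"x":-0.5,"y":0.33,"z":0,"turn":0},{"x":-0.5,"y":0.33,"z":0,"turn":0},{"x":-0.5,"y":0.33,"z":0,"turn":0},{"x":-0.5,"y":0.33,"z":0,"turn":0},{"x":-0.5,"y":0.33,"z":0,"turn":0},{"x":-0.5,"y":0.33,"z":0,"turn":0},{"x":-0.5,"y":0.33,"z":0,"turn":0},{"x":-0.22,"y":0.19,"z":0,"turn":0.7},{"x":0,"y":0,"z":0,"turn":0}]'

```text
time_s: 2.55
ee_pos: [0.5639, -0.1103, 0.3027]
ee_rot: [180.0, -0.1, -169.1]
wrist_force: [-0.3, -0.4, 0.1]
width: 0.702
grasp_force: 0.0
```

```bash
python3 - <<'E'
from station import monitor, eyes
import cv2,numpy as np
s=monitor.get_state(); print(s["time_s"],np.round(s["ee_pos"],4),np.round(s["ee_rot"],2),np.round(s["wrist_force"],2),s["width"])
p=eyes.camera_params("wrist");im=eyes.get_image("wrist");np.savez("wrist.npz",**p)
cv2.imwrite("pics/w1.png",cv2.resize(im,(800,600),interpolation=cv2.INTER_CUBIC))
# project the expected bar
for X in ([.564,-.111,.11],[.613,-.1016,.11],[.515,-.1204,.11]):
    c=p["R"]@np.array(X)+p["t"];u=p["K"]@c/c[2];print(np.round((u[:2]+.5)*800/560-.5,1))
E
```

```text
2.55 [ 0.5639 -0.1103  0.3027] [ 1.7996e+02 -1.1000e-01 -1.6907e+02] [-0.28 -0.42  0.1 ] 0.7017558745072401
[403.2 289.1]
[403.1 362.3]
[403.3 208. ]
```

View pics/w1.png

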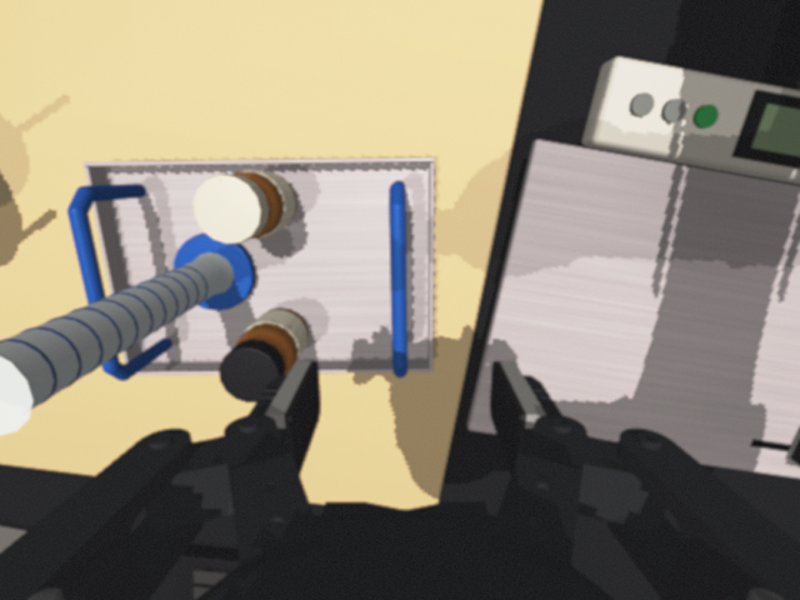

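The wrist view shows the front bar at (397,185)–(401,372), about 6 mm off the prediction in −x and 2 mm in −y. The pan's near edge runs (535,140)–(468,430), and the base edge (543,0)–(440,500).

Request:
carry_out --moves '[{"x":0.13,"y":-0.03,"z":0.3,"turn":0},{"x":0,"y":0,"z":0.3,"turn":0},{"x":0,"y":0,"z":0.3,"turn":0},{"x":0,"y":0,"z":0.3,"turn":0},{"x":0,"y":0,"z":0.3,"turn":0},{"x":0,"y":0,"z":0.3,"turn":0},{"x":0,"y":0,"z":0.3,"turn":0},{"x":0,"y":0,"z":0.3,"turn":0},{"x":0,"y":0,"z":0.2,"turn":0},{"x":0,"y":0,"z":0.17,"turn":0},{"x":0,"y":0,"z":0,"turn":0}]'

```text
time_s: 3.7
ee_pos: [0.5566, -0.1144, 0.164]
ee_rot: [180.0, -0.1, -169.1]
wrist_force: [-0.1, -0.2, 0.4]
width: 0.704
grasp_force: 0.0
```

```bash
python3 - <<'E'
import numpy as np, h
h.P["wrist"]=dict(np.load("wrist.npz"))
f=lambda u,z:h.ray("wrist",[(u[0]+.5)*.7-.5,(u[1]+.5)*.7-.5],z)
for k,l,z in(("bar",[(397,185),(401,372)],.113),("panedge",[(535,140),(468,430)],.046),("base",[(543,0),(440,500)],.04),("panside",[(535,140),(800,186)],.046),("trayfront",[(436,157),(432,372)],.06)):
    a,b=(f(u,z) for u in l);print(k,np.round(a[:2]*1e3,1),np.round(b[:2]*1e3,1),np.degrees(np.arctan2(b[1]-a[1],b[0]-a[0])).round(2))
E
```

```text
bar [ 502.6 -126.5] [ 618.7 -101.9] 11.96
panedge [455.5 -37. ] [693.1 -29.6] 1.79
base [369.1 -54.1] [773.4 -36.2] 2.53
panside [455.5 -37. ] [449.2 161.4] 91.84
trayfront [ 480.8 -104.3] [639.2 -73.5] 11.01
```

Request:
carry_out --moves '[{"x":0,"y":0,"z":0,"turn":0},{"x":0,"y":0,"z":0,"turn":0},{"x":0,"y":0,"z":0,"turn":0},{"x":0,"y":0,"z":0,"turn":0},{"x":0,"y":0,"z":0,"turn":0},{"x":0,"y":0,"z":0,"turn":0},{"x":0,"y":0,"z":0,"turn":0},{"x":0,"y":0,"z":0,"turn":0}]' --hand 0 --force 50

```text
time_s: 4.5
ee_pos: [0.5574, -0.1146, 0.1662]
ee_rot: [-180.0, 0.1, -169.1]
wrist_force: [-0.6, 0.4, 5.0]
width: 0.096
grasp_force: 49.0
```

Request:
carry_out --moves '[{"x":0,"y":0,"z":-0.03,"turn":0},{"x":0,"y":0,"z":-0.02,"turn":0},{"x":0,"y":0.04,"z":0,"turn":0.1},{"x":0,"y":0.05,"z":0,"turn":0.2},{"x":0,"y":0.05,"z":0,"turn":0.3},{"x":0,"y":0.05,"z":0,"turn":0.3},{"x":0,"y":0.05,"z":0,"turn":0.3},{"x":0,"y":0.05,"z":0,"turn":0.3},{"x":0,"y":0.05,"z":0,"turn":0.2},{"x":0,"y":0.05,"z":0,"turn":0.2},{"x":0,"y":0.03,"z":0,"turn":0.1},{"x":0,"y":0,"z":0,"turn":0}]'

```text
time_s: 5.7
ee_pos: [0.5545, -0.0933, 0.1679]
ee_rot: [180.0, -0.0, -178.3]
wrist_force: [-0.7, 0.4, -2.6]
width: 0.097
grasp_force: 48.9
```

```bash
cat > look.py <<'E'
import sys,cv2,numpy as np
from station import monitor, eyes
s=monitor.get_state(); print(s["time_s"],np.round(s["ee_pos"],4),np.round(s["ee_rot"],2),np.round(s["wrist_force"],2),np.round(s["torque"],2),s["width"])
k=sys.argv[1]
t=eyes.get_image("top")[130:280,205:405]; sc=eyes.get_image("scene")[150:310,110:363]
a=cv2.resize(t,(400,300),interpolation=cv2.INTER_CUBIC);b=cv2.resize(sc,(400,300),interpolation=cv2.INTER_CUBIC)
p=eyes.camera_params("wrist");w=cv2.resize(eyes.get_image("wrist"),(400,300),interpolation=cv2.INTER_AREA);np.savez("wrist.npz",**p)
cv2.imwrite(f"pics/m{k}.png",np.vstack([np.hstack([a,b]),np.hstack([w,np.zeros_like(w)])]))
E
python3 look.py 1
```

```text
5.7 [ 0.5545 -0.0933  0.1679] [ 179.98   -0.   -178.29] [-0.72  0.36 -2.57] [ 0.39 -0.18  0.16] 0.0967319384966168
```

View pics/m1.png

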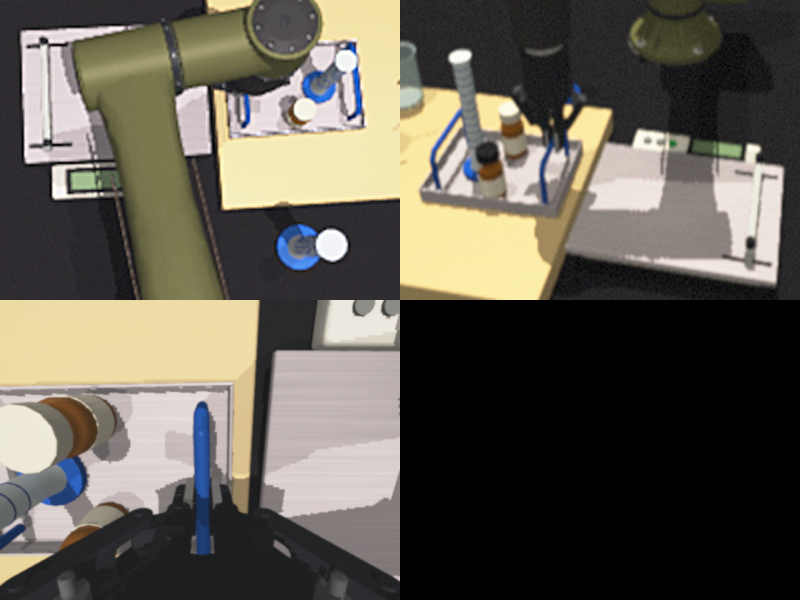

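The view shows the tray square to the pan with all its load upright. Next I lift the nose about 11 mm, then advance.

Request:
carry_out --moves '[{"x":0,"y":0,"z":-0.03,"turn":0},{"x":0,"y":0,"z":-0.05,"turn":0},{"x":0,"y":0,"z":-0.05,"turn":0},{"x":0,"y":0,"z":-0.05,"turn":0},{"x":0,"y":0,"z":-0.05,"turn":0},{"x":-0.01,"y":0.03,"z":-0.02,"turn":0},{"x":-0.01,"y":0.06,"z":0,"turn":0},{"x":-0.01,"y":0.08,"z":0,"turn":0},{"x":-0.01,"y":0.08,"z":0,"turn":0},{"x":-0.01,"y":0.08,"z":0,"turn":0},{"x":-0.01,"y":0.05,"z":0,"turn":0},{"x":0,"y":0,"z":0,"turn":0}]'

```text
time_s: 7.05
ee_pos: [0.5571, -0.074, 0.1803]
ee_rot: [180.0, -0.0, -178.3]
wrist_force: [-0.6, 0.9, -3.8]
width: 0.097
grasp_force: 48.6
```

Request:
carry_out --moves '[{"x":-0.01,"y":0.05,"z":0,"turn":0},{"x":-0.01,"y":0.08,"z":0,"turn":0},{"x":-0.01,"y":0.1,"z":0,"turn":0},{"x":-0.01,"y":0.1,"z":0,"turn":0},{"x":-0.01,"y":0.1,"z":0,"turn":0},{"x":-0.01,"y":0.1,"z":0,"turn":0},{"x":-0.01,"y":0.1,"z":0,"turn":0},{"x":-0.01,"y":0.1,"z":0,"turn":0},{"x":-0.01,"y":0.1,"z":0,"turn":0},{"x":-0.01,"y":0.08,"z":0,"turn":0},{"x":-0.01,"y":0.05,"z":0,"turn":0},{"x":0,"y":0,"z":0,"turn":0}]'

```text
time_s: 8.25
ee_pos: [0.5612, -0.0259, 0.1805]
ee_rot: [180.0, 0.0, -178.3]
wrist_force: [-0.2, 0.7, -2.8]
width: 0.095
grasp_force: 48.7
```

```bash
python3 look.py 2
```

```text
8.25 [ 0.5612 -0.0259  0.1805] [ 1.7997e+02  1.0000e-02 -1.7827e+02] [-0.21  0.71 -2.84] [ 0.57  0.12 -0.01] 0.09477584100474772
```

View pics/m2.png

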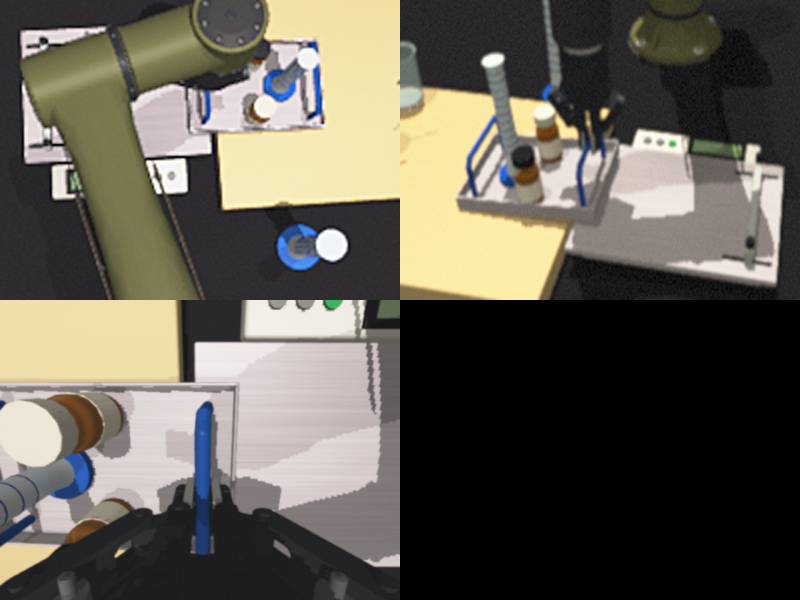

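The tray's nose is over the pan by about 33 mm, cleared of the edge, and its load is still standing.

Request:
carry_out --moves '[{"x":-0.01,"y":0.05,"z":0,"turn":0},{"x":-0.01,"y":0.08,"z":0,"turn":0},{"x":-0.01,"y":0.1,"z":0,"turn":0},{"x":-0.01,"y":0.1,"z":0,"turn":0},{"x":-0.01,"y":0.1,"z":0,"turn":0},{"x":-0.01,"y":0.1,"z":0,"turn":0},{"x":-0.01,"y":0.1,"z":0,"turn":0},{"x":-0.01,"y":0.1,"z":0,"turn":0},{"x":-0.01,"y":0.1,"z":0,"turn":0},{"x":-0.01,"y":0.08,"z":0,"turn":0},{"x":-0.01,"y":0.05,"z":0,"turn":0},{"x":0,"y":0,"z":0,"turn":0}]'

```text
time_s: 9.6
ee_pos: [0.5652, 0.0222, 0.1804]
ee_rot: [180.0, 0.0, -178.3]
wrist_force: [-0.1, 1.0, -3.7]
width: 0.093
grasp_force: 48.8
```

Request:
carry_out --moves '[{"x":-0.01,"y":0.04,"z":0,"turn":0},{"x":-0.01,"y":0.07,"z":0,"turn":0},{"x":-0.01,"y":0.08,"z":0,"turn":0},{"x":-0.01,"y":0.08,"z":0,"turn":0},{"x":-0.01,"y":0.08,"z":0,"turn":0},{"x":-0.01,"y":0.07,"z":0,"turn":0},{"x":-0.01,"y":0.05,"z":0,"turn":0},{"x":0,"y":0,"z":0,"turn":0}]'

```text
time_s: 10.4
ee_pos: [0.568, 0.0459, 0.1804]
ee_rot: [180.0, 0.0, -178.3]
wrist_force: [0.2, 0.6, -3.6]
width: 0.088
grasp_force: 48.8
```

Request:
carry_out --moves '[{"x":0,"y":0.04,"z":0,"turn":0},{"x":0,"y":0.07,"z":0,"turn":0},{"x":0,"y":0.08,"z":0,"turn":0},{"x":0,"y":0.08,"z":0,"turn":0},{"x":0,"y":0.08,"z":0,"turn":0},{"x":0,"y":0.07,"z":0,"turn":0},{"x":0,"y":0.05,"z":0,"turn":0},{"x":0,"y":0,"z":0,"turn":0}]'

```text
time_s: 11.2
ee_pos: [0.5673, 0.0694, 0.1805]
ee_rot: [180.0, 0.0, -178.3]
wrist_force: [0.0, 1.6, -2.9]
width: 0.09
grasp_force: 48.8
```

Request:
carry_out --moves '[{"x":0,"y":0.04,"z":0,"turn":0},{"x":0,"y":0.06,"z":0,"turn":0},{"x":0,"y":0.07,"z":0,"turn":0},{"x":0,"y":0.07,"z":0,"turn":0},{"x":0,"y":0.07,"z":0,"turn":0},{"x":0,"y":0.06,"z":0,"turn":0},{"x":0,"y":0.04,"z":0,"turn":0},{"x":0,"y":0,"z":0,"turn":0}]'

```text
time_s: 12.0
ee_pos: [0.5666, 0.0898, 0.1804]
ee_rot: [180.0, 0.0, -178.3]
wrist_force: [-0.1, 1.7, -4.1]
width: 0.094
grasp_force: 48.8
```

Request:
carry_out --moves '[{"x":0,"y":0.02,"z":0.02,"turn":0},{"x":0,"y":0.04,"z":0.02,"turn":0},{"x":0,"y":0.05,"z":0.02,"turn":0},{"x":0,"y":0.04,"z":0,"turn":0},{"x":0,"y":0.02,"z":0,"turn":0},{"x":0,"y":0,"z":0,"turn":0}]'

```text
time_s: 12.6
ee_pos: [0.5664, 0.098, 0.1775]
ee_rot: [180.0, 0.0, -178.3]
wrist_force: [-0.1, -0.7, -4.3]
width: 0.095
grasp_force: 48.9
```

Request:
carry_out --moves '[{"x":0,"y":0.03,"z":0.02,"turn":0},{"x":0,"y":0.05,"z":0.02,"turn":0},{"x":0,"y":0.06,"z":0.02,"turn":0},{"x":0,"y":0.05,"z":0.02,"turn":0},{"x":0,"y":0.03,"z":0,"turn":0},{"x":0,"y":0,"z":0,"turn":0}]'

```text
time_s: 13.2
ee_pos: [0.566, 0.1091, 0.1733]
ee_rot: [180.0, -0.0, -178.3]
wrist_force: [0.1, -1.1, -3.5]
width: 0.098
grasp_force: 48.9
```

Request:
carry_out --moves '[{"x":0,"y":0.02,"z":0.01,"turn":0},{"x":0,"y":0.04,"z":0.01,"turn":0},{"x":0,"y":0.04,"z":0.01,"turn":0},{"x":0,"y":0.02,"z":0,"turn":0},{"x":0,"y":0,"z":0,"turn":0}]'

```text
time_s: 13.7
ee_pos: [0.5658, 0.115, 0.1719]
ee_rot: [180.0, -0.0, -178.3]
wrist_force: [-0.1, -0.4, -3.0]
width: 0.097
grasp_force: 48.9
```

Request:
carry_out --moves '[{"x":0,"y":0.02,"z":0.01,"turn":0},{"x":0,"y":0.04,"z":0.01,"turn":0},{"x":0,"y":0.04,"z":0.01,"turn":0},{"x":0,"y":0.02,"z":0,"turn":0},{"x":0,"y":0,"z":0,"turn":0}]'

```text
time_s: 14.2
ee_pos: [0.5658, 0.1209, 0.1708]
ee_rot: [180.0, 0.0, -178.3]
wrist_force: [0.8, -2.9, -0.3]
width: 0.094
grasp_force: 49.2
```

Request:
carry_out --moves '[{"x":0,"y":0.04,"z":-0.01,"turn":0},{"x":0,"y":0.08,"z":0,"turn":0},{"x":0,"y":0.1,"z":0,"turn":0},{"x":0,"y":0.1,"z":0,"turn":0},{"x":0,"y":0.1,"z":0,"turn":0},{"x":0,"y":0.1,"z":0,"turn":0},{"x":0,"y":0.1,"z":0,"turn":0},{"x":0,"y":0.1,"z":0,"turn":0},{"x":0,"y":0.1,"z":0,"turn":0},{"x":0,"y":0.08,"z":0,"turn":0},{"x":0,"y":0.05,"z":0,"turn":0},{"x":0,"y":0,"z":0,"turn":0}]'

```text
time_s: 15.4
ee_pos: [0.5642, 0.1689, 0.1708]
ee_rot: [180.0, 0.0, -178.3]
wrist_force: [-0.7, 0.6, -2.6]
width: 0.095
grasp_force: 49.0
```

```bash
python3 look.py 3
```

```text
15.4 [0.5642 0.1689 0.1708] [ 179.95    0.   -178.27] [-0.65  0.6  -2.59] [ 0.22  0.12 -0.02] 0.09519872964115934
```

View pics/m3.png

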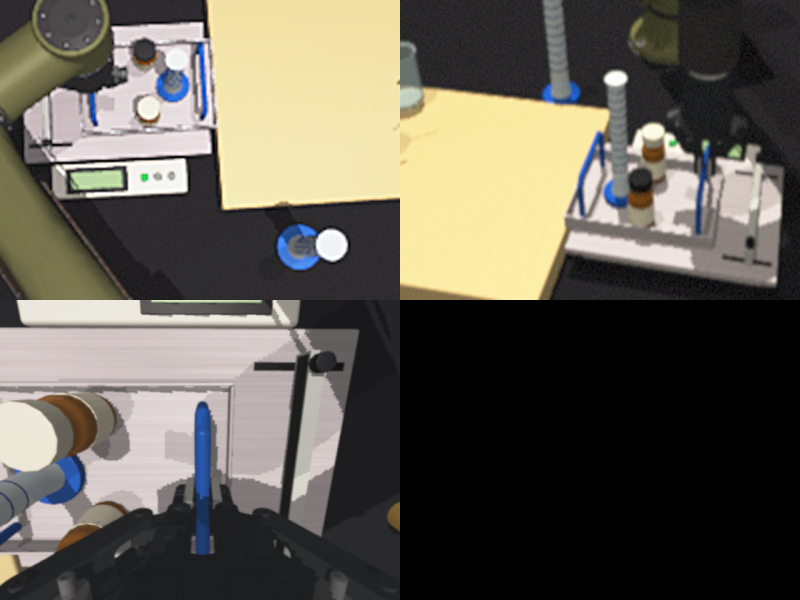

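The tray is almost wholly on the pan and its load is upright. In the wrist tile the stop's near face runs (298,355)–(282,520), and the pan's far edge (358,330)–(325,520). I compute their angles and the remaining gap.

```bash
python3 - <<'E'
import numpy as np, h
h.P["wrist"]=dict(np.load("wrist.npz"))
f=lambda u,z:h.ray("wrist",[(u[0]+.5)*1.4-.5,(u[1]-300+.5)*1.4-.5],z)
for k,l,z in(("stop bottom",[(294,355),(281,520)],.046),("stop top near",[(304,355),(292,520)],.072),("far edge",[(358,330),(325,520)],.046),("trayfront top",[(233.5,385),(230,500)],.065),("pan side",[(0,330),(358,330)],.046)):
    a,b=(f(u,z) for u in l);print(k,np.round(a[:2]*1e3,1),np.round(b[:2]*1e3,1),np.degrees(np.arctan2(b[1]-a[1],b[0]-a[0])).round(2))
E
```

```text
stop bottom [467.2 242.8] [625. 253.] 3.71
stop top near [470.6 239.9] [607.3 251.4] 4.82
far edge [447.  291.7] [623.6 298.6] 2.25
trayfront top [492.8 191.5] [592.8 195.5] 2.28
pan side [456.1   2.9] [447.  291.7] 91.8
```

```bash
python3 - <<'E'
import numpy as np, h, cv2
from station import eyes
p=eyes.camera_params("wrist");im=eyes.get_image("wrist");h.P["wrist"]=p
g=im.astype(int).sum(2)/3
A=[];B=[]
for r in range(105,300,8):
    row=g[r,330:450]; d=np.where(row<70)[0]
    if len(d)==0: continue
    run=d[:1+np.argmax(np.append(np.diff(d)>1,True))]+330
    a=h.ray("wrist",(run[0]-.5,r),.0445);b=h.ray("wrist",(run[-1]+.5,r),.0715)
    print(r,run[0],run[-1],np.round(a[:2]*1e3,1),np.round(b[:2]*1e3,1)); A.append(a);B.append(b)
for L in(A,B):
    L=np.array(L);c=np.polyfit(L[:,0],L[:,1],1);print(np.degrees(np.arctan(c[0])),np.polyval(c,.564))
E
```

```text
105 414 428 [482.7 246.8] [484.  243.8]
113 413 427 [487.4 246.9] [488.  243.9]
121 412 426 [492.1 246.9] [492.1 244. ]
129 411 425 [496.9 247. ] [496.3 244.2]
137 410 424 [501.8 247.1] [500.5 244.3]
145 409 423 [506.7 247.2] [504.8 244.5]
153 408 422 [511.8 247.3] [509.1 244.6]
161 407 421 [516.9 247.4] [513.5 244.7]
169 406 420 [522.  247.5] [518.  244.9]
177 406 419 [527.3 248.3] [522.5 245. ]
185 405 418 [532.6 248.4] [527.1 245.2]
193 404 417 [538.  248.5] [531.7 245.4]
201 403 416 [543.5 248.6] [536.5 245.5]
209 402 415 [549.1 248.7] [541.3 245.7]
217 401 414 [554.7 248.8] [546.2 245.8]
225 400 413 [560.5 249. ] [551.1 246. ]
233 399 411 [566.3 249.1] [556.2 245.6]
241 398 410 [572.3 249.2] [561.3 245.7]
249 397 409 [578.3 249.3] [566.5 245.9]
257 396 408 [584.4 249.4] [571.8 246.1]
265 395 407 [590.7 249.6] [577.2 246.2]
273 394 406 [597.  249.7] [582.7 246.4]
281 393 405 [603.4 249.8] [588.2 246.6]
289 330 331 [611.3 204.7] [595.2 200.7]
297 330 337 [618.  205.1] [600.9 205. ]
-7.194689311774138 0.2425254067522361
-8.324965483717982 0.23810177582197156
```

The stop is parallel to the pan and tray to within half a degree, with about 52 mm left to go. I advance 42 mm, then creep.

Request:
carry_out --moves '[{"x":0,"y":0.04,"z":0,"turn":0},{"x":0,"y":0.08,"z":0,"turn":0},{"x":0,"y":0.1,"z":0,"turn":0},{"x":0,"y":0.1,"z":0,"turn":0},{"x":0,"y":0.1,"z":0,"turn":0},{"x":0,"y":0.1,"z":0,"turn":0},{"x":0,"y":0.1,"z":0,"turn":0},{"x":0,"y":0.1,"z":0,"turn":0},{"x":0,"y":0.06,"z":0,"turn":0},{"x":0,"y":0.04,"z":0,"turn":0},{"x":0,"y":0.02,"z":0,"turn":0},{"x":0,"y":0,"z":0,"turn":0}]'

```text
time_s: 16.8
ee_pos: [0.563, 0.2105, 0.1708]
ee_rot: [180.0, -0.0, -178.3]
wrist_force: [-0.8, -0.1, -2.3]
width: 0.093
grasp_force: 48.9
```

Request:
carry_out --moves '[{"x":0,"y":0.02,"z":0,"turn":0},{"x":0,"y":0.02,"z":0,"turn":0},{"x":0,"y":0.02,"z":0,"turn":0},{"x":0,"y":0,"z":0,"turn":0}]'

```text
time_s: 17.2
ee_pos: [0.5629, 0.2133, 0.1708]
ee_rot: [180.0, -0.0, -178.3]
wrist_force: [-0.2, -1.3, -4.4]
width: 0.091
grasp_force: 48.9
```

Request:
carry_out --moves '[{"x":0,"y":0.02,"z":0,"turn":0},{"x":0,"y":0.02,"z":0,"turn":0},{"x":0,"y":0.02,"z":0,"turn":0},{"x":0,"y":0,"z":0,"turn":0}]'

```text
time_s: 17.6
ee_pos: [0.5628, 0.2164, 0.1709]
ee_rot: [180.0, -0.0, -178.3]
wrist_force: [-0.7, -1.4, -3.7]
width: 0.094
grasp_force: 48.9
```

Request:
carry_out --moves '[{"x":0,"y":0.02,"z":0.01,"turn":0},{"x":0,"y":0.02,"z":0,"turn":0},{"x":0,"y":0.02,"z":0,"turn":0},{"x":0,"y":0,"z":0,"turn":0}]'

```text
time_s: 18.0
ee_pos: [0.5629, 0.2192, 0.1709]
ee_rot: [180.0, 0.0, -178.3]
wrist_force: [0.2, -3.1, -1.1]
width: 0.096
grasp_force: 49.2
```

Request:
carry_out --moves '[{"x":0,"y":0.02,"z":0,"turn":0},{"x":0,"y":0.01,"z":0,"turn":0},{"x":0,"y":0,"z":0,"turn":0}]'

```text
time_s: 18.3
ee_pos: [0.5629, 0.2207, 0.1708]
ee_rot: [180.0, 0.0, -178.3]
wrist_force: [-0.2, -3.5, 0.9]
width: 0.097
grasp_force: 49.3
```

Request:
carry_out --moves '[{"x":0,"y":0.02,"z":-0.005,"turn":0},{"x":0,"y":0.01,"z":0,"turn":0},{"x":0,"y":0,"z":0,"turn":0}]'

```text
time_s: 18.6
ee_pos: [0.5627, 0.2218, 0.1708]
ee_rot: [-179.9, -0.0, -178.3]
wrist_force: [-0.2, -5.2, 0.7]
width: 0.092
grasp_force: 49.3
```

Request:
carry_out --moves '[{"x":0,"y":0.01,"z":-0.005,"turn":0},{"x":0,"y":0,"z":0,"turn":0}]'

```text
time_s: 18.8
ee_pos: [0.5627, 0.2218, 0.1708]
ee_rot: [-179.9, -0.0, -178.3]
wrist_force: [0.3, -6.2, -1.0]
width: 0.093
grasp_force: 49.3
```

```bash
python3 - <<'E'
import numpy as np, cv2
from station import eyes, monitor
im=eyes.get_image("wrist");s=monitor.get_state();print(s["wrist_force"],s["torque"],s["ee_pos"])
cv2.imwrite("pics/w5.png",cv2.resize(im[90:330,210:530],(800,600),interpolation=cv2.INTER_CUBIC))
E
```

```text
[ 0.12828298 -7.24224086  0.02321123] [-2.17437106 -0.31098345 -0.03315946] [0.56270837 0.2218441  0.17082022]
```

View pics/w5.png

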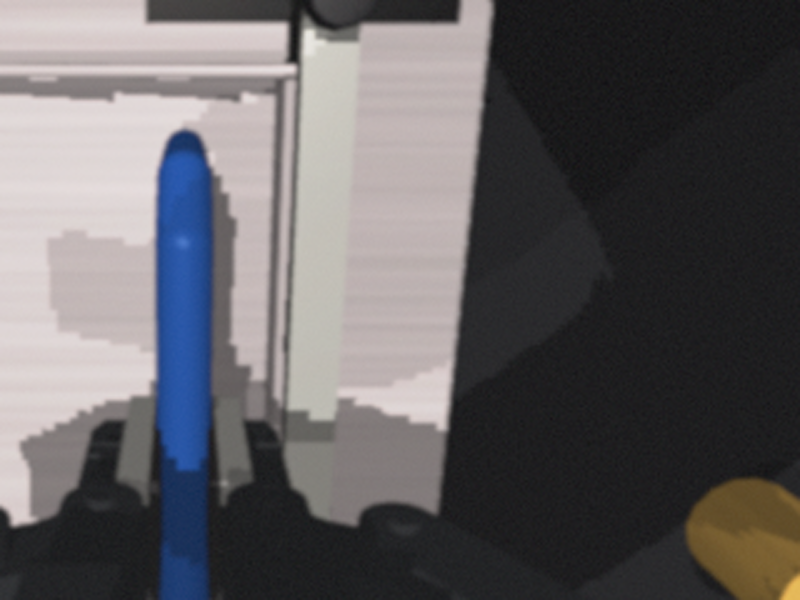

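The tray wall sits against the stop along its length ((295,75)–(285,430)), and y no longer advances while the force rises, so it is flush. Next I relax the push and release.

Request:
carry_out --moves '[{"x":0,"y":-0.01,"z":0,"turn":0},{"x":0,"y":-0.01,"z":0,"turn":0},{"x":0,"y":0,"z":0,"turn":0}]'

```text
time_s: 19.15
ee_pos: [0.5627, 0.2217, 0.1708]
ee_rot: [180.0, -0.0, -178.3]
wrist_force: [1.7, -3.3, -1.1]
width: 0.095
grasp_force: 49.2
```

Still flush with little push. Lower the grip force, then open.

Request:
carry_out --moves '[{"x":0,"y":0,"z":0,"turn":0},{"x":0,"y":0,"z":0,"turn":0},{"x":0,"y":0,"z":0,"turn":0}]' --force 20

```text
time_s: 19.45
ee_pos: [0.5627, 0.2217, 0.1708]
ee_rot: [180.0, -0.0, -178.3]
wrist_force: [1.6, -5.1, -1.3]
width: 0.094
grasp_force: 49.2
```

Request:
carry_out --moves '[{"x":0,"y":0,"z":0,"turn":0},{"x":0,"y":0,"z":0,"turn":0},{"x":0,"y":0,"z":0,"turn":0},{"x":0,"y":0,"z":0,"turn":0}]' --hand 0.45

```text
time_s: 19.85
ee_pos: [0.5627, 0.2222, 0.1712]
ee_rot: [180.0, 0.0, -178.3]
wrist_force: [-0.0, 0.4, 0.4]
width: 0.454
grasp_force: 0.0
```

Free of the bar. Now straight up.

Request:
carry_out --moves '[{"x":0,"y":0,"z":-0.05,"turn":0},{"x":0,"y":0,"z":-0.1,"turn":0},{"x":0,"y":0,"z":-0.2,"turn":0},{"x":0,"y":0,"z":-0.3,"turn":0},{"x":0,"y":0,"z":-0.4,"turn":0},{"x":0,"y":0,"z":-0.4,"turn":0},{"x":0,"y":0,"z":-0.4,"turn":0},{"x":0,"y":0,"z":-0.4,"turn":0},{"x":0,"y":0,"z":-0.3,"turn":0},{"x":0,"y":0,"z":-0.1,"turn":0},{"x":0,"y":0,"z":0,"turn":0},{"x":0,"y":0,"z":0,"turn":0}]'

```text
time_s: 21.05
ee_pos: [0.5625, 0.2217, 0.3024]
ee_rot: [-180.0, -0.1, -178.3]
wrist_force: [-0.3, 0.8, -0.2]
width: 0.45
grasp_force: 0.0
```

```bash
python3 - <<'E'
import numpy as np, cv2, h
from station import eyes, monitor
p=eyes.camera_params("wrist");im=eyes.get_image("wrist");h.P["wrist"]=p
cv2.imwrite("pics/w6.png",im);cv2.imwrite("pics/s6.png",eyes.get_image("scene"))
# blue bar fit, to compare yaw with the stop (1.5 deg) and position
b,g,r=[im[...,i].astype(int) for i in range(3)]
m=((b>100)&(b-r>60)&(b-g>30)).astype(np.uint8)
n,l,st,c=cv2.connectedComponentsWithStats(m)
for i in range(1,n):
    if st[i,4]>100:
        ys,xs=np.where(l==i);L=np.array([h.ray("wrist",(x,y),.115) for x,y in zip(xs,ys)])
        print(st[i],np.round(L.mean(0),4),np.degrees(np.arctan(np.polyfit(L[:,0],L[:,1],1)[0])).round(2))
print(monitor.get_state()["time_s"])
E
```

```text
[ 50 137  24  85 901] [0.5462 0.0309 0.115 ] -1.98
[ 279  136   10  136 1254] [0.5607 0.2221 0.115 ] 1.41
[ 124  170   56   53 1158] [0.5573 0.1111 0.115 ] 16.96
[545 377  15  13 111] [0.7483 0.5141 0.115 ] 34.34
21.15
```

```bash
python3 -c "
from station import ticket
print(ticket.finish_job())"
```

```text
the job is handed in; nothing more can be done
None
```

The job is handed in at about 21 s of the 56 s: the tray is wholly on the pan, its front end against the stop bar and the gripper clear. I last saw the cylinder and both bottles upright with about 50 mm left to slide; after letting go I checked only the handle bars and the cylinder's foot, from the wrist camera. The scale load was never measured directly, but the wrist force read 7.2 N at most.

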